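# Turn the leaf of the finish-sample binder

## Robot

A 6-joint arm with a two-finger parallel gripper is mounted at the origin on the work surface. World frame = base frame: x ahead of the robot, y to its left, z up, the work surface at z = 0. Lengths are in m, angles in rad, forces in N, time in s.
With the tool pointing down it reaches from about 0.35 to 0.725 m from the base axis. Payload 6 kg.
Tool frame: the origin (TCP) lies at the very end of the fingers, on their centre line; the grasp point (between the pads) lies 19 mm behind it; z points along the fingers, y is the line along which they close (so a half turn about z gives the same grasp; the last joint's range is limited). The gripper opens to 85 mm and grips with 20 to 120 N. Pads are 22 mm wide; open, the fingers measure 114 mm over their backs; the gripper's body (76 mm by 85 mm) begins 54 mm behind the grasp point. The pads swing forward as they close: fully open they stand 13 mm farther back than shut.
Start: joints at [-0.81, 0.04, 0.085, 0, -1.615, -0.334], TCP at [0.248, -0.546, 0.231] pointing down, gripper open.
Joint ranges: [-2.56, 2.56], [-1.29, 2.01], [-1.08, 1.49], [-3.29, 1.98], [-2.81, -0.18], [-2.99, 2.99]. Speed limits (rad/s): [2.57, 2.57, 3.01, 3.14, 3.14, 3.14].

## Interface

Orientations are given as [roll, pitch, yaw] about the fixed x, y, z axes, in that order (R = Rz(yaw) Ry(pitch) Rx(roll)).
In Python, from plant import ctrl gives the robot as it stands. The module is installed in compiled form; this text tells all that it offers.
- The arm moves only by the tool move_arm, never from a script. Its argument "commands" is a list of rows, each a list of 7 numbers: the shift along the tool's x, y, z scaled (see below), then the turn, a rotation vector about the tool's x, y, z scaled (see below), then the opening, from 0 (shut) to 1 (fully open). A call has 1 to 5 rows; each row is the pose to reach, as a shift and turn from the pose commanded when the call began, along the tool's axes at that moment; what a row does not reach only later rows make up. The controller multiplies each number of a shift by 25 cm and each number of a turn by pi/2 rad. A row lasts 1/12 s, in which the tool goes at most 41.7 mm and 7.16 degrees, less where a joint would pass 70% of its speed; a pose out of reach is approached as far as the arm can. A call with a number of a shift or a turn outside -1 to 1 is refused whole. A call with a gripper value outside its range is refused whole. The fingers move at their own pace and stop on an object; the grip force is fixed at half the most. Time passes only in rows, so rows that repeat a pose let the fingers close. It gives the time, the measured TCP pose, the force, the opening and the grip force at its end, in the units of the state.
- ctrl.get_state(): the state, without advancing time (a new reading comes with each control period).
- ctrl.read_camera(name): name is "scene" or "top"; returns the picture (384x512x3 uint8, blue, green, red); there is no depth.
- ctrl.get_calibration(name): a dict with "intrinsics" (3x3 intrinsics, pixels), "R" (3x3) and "t" (3): a world point X has camera coordinates R X + t. Camera axes: x right, y down, z forward; pixel columns grow to the right and rows downward; lengths in m; the calibration is good to about 2 mm. A picture is of the moment at which its call begins. get_calibration takes no time and is no camera call.
- ctrl.close_job(): hands the job in; it is judged then, once.
The state is a dict: "time_s": time; "joints": joint angles; "joint_vel": joint speeds; "tau": joint torques, N m; "position": TCP position; "tcp_rot": TCP orientation; "ft_force": force on the tool from outside, world axes, zero at the start; "moment": the same for the moment, N m; "finger_gap": finger opening in m; "grip_force": force on a finger pad.
Only numpy, scipy, OpenCV 4.12 (cv2) and the standard library are available. Lean on these libraries where they do the work, as an engineer would, in place of code of your own. Each camera call takes 0.05 s, during which the arm holds its last target. There are 200 camera calls.

## Task

The metal leaf of the black sample binder on the shelf has been left standing ajar, and a green tee fitting is lying on the bare page it should be turned onto. With the fingertips, push the tee off that page so that it lies on the white shelf and no longer touches the binder (push it, do not pick it up), then push the leaf over its spine and press it down flat on the bare page. Do not fling the leaf over, and leave the other things on the shelf where they are.

Things in the scene. Friction and masses are not known exactly. Their poses are not given: they have to be found in the camera images.
- binder: open sample binder fixed to the shelf: a black plate 160 mm (its x) by 300 mm (its y), 8 mm thick, with the spine along its x axis through the middle. Origin at the centre of the underside, z up. The half on the +y side is the page with three flush sample discs, under the leaf; the half on the -y side is the bare page. At the spine a barrel reaches 17 mm above the shelf. It stands in front of the robot with +y to the robot's left, turned up to 0.35 rad either way
- bare_page (a point): centre of the top face of the bare page (binder frame 0, -80, 8 mm); axes as the binder's
- leaf (a joint): angle of the leaf about the spine, rad: 0 = lying on the +y page, 1.57 = upright, 3.14 = lying flat on the bare page (end stop). It starts ajar between 0.45 and 0.85. The hinge is stiff: it stays at any angle where it is left, and takes 0.13 N m of friction plus the leaf's weight (about 110 g) to turn
- leaf_edge (a point): middle of the leaf's free edge, 140 mm from the hinge axis. The leaf is an aluminium plate 150 mm wide (along the spine), 4 mm thick, with three sample discs; the hinge axis is the binder's x axis at 12 mm above the shelf. Its frame turns with the leaf: x along the spine, y from the spine outwards
- tee: loose green PPR pipe tee lying flat on the bare page, about 50 g: straight run 64 mm long along its x, branch reaching 34 mm along its +y from the middle, all 34 mm in diameter. Origin where the run's and the branch's axes cross, 17 mm above what it lies on. It starts with its origin 85 to 115 mm from the spine, and its yaw is that of the binder within 0.6 rad
- diverter: bystander, to be left alone: chrome diverter knob, a stepped round knob 48 mm across and 49 mm high, standing; origin at the centre of its underside
- jar: bystander, to be left alone: small closed glass jar with a steel cap, 52 mm across, 62 mm high, standing; origin at the centre of its underside
- coupling: bystander, to be left alone: straight green PPR coupling standing on end, 37 mm across, 36 mm high; origin at the centre of its underside (not the tee)
- valve_handle: bystander, to be left alone: red plastic valve lever handle lying flat, 95 mm long, up to 30 mm wide, 18 mm high; origin under its round hub, blade along +x
- hex_key: bystander, to be left alone: small L-shaped steel hex key lying flat, 90 by 33 mm, 6 mm thick; origin under the middle of its long arm
- nipple: bystander, to be left alone: brass nipple standing on end, 32 mm across, 36 mm high; origin at the centre of its underside
Mind the look-alikes: they are no part of the job. Leave any brown or pink look-alike of the tee alone.

How it is judged:
By the outcome, as a careful person would: the job done as asked, in the order asked, and still so for the second after the job is handed in, with the robot touching nothing.
It also fails if it takes over 56 s, if anything falls off the work surface, if the arm or the gripper's body presses on something with over 40 N, if the wrist force passes 120 N, or if a joint passes its speed limit or range.

## Working session

There is one attempt and no reset: what is moved stays moved. The work goes in short steps, Python scripts to look and compute and a tool call to move; the robot and the scene stay as the last step left them, time stands still between calls to the robot, and variables do not carry over. Pictures are saved under pics/ and viewed, at most 10 in all, crops included, and the job is handed in when it is done.

Besides the shell and the picture viewer there is one more tool, called in YAML: its name, and indented under it one key for each argument. move_arm: Moves the arm, as the interface text tells. Shifts and turns lie within -1 to 1; 1 stands for 25 cm of shift or pi/2 rad of turn. Its arguments: {"type":"object","properties":{"commands":{"type":"array"}},"required":["commands"]}

```bash
mkdir -p pics
python3 - <<'E'
from plant import ctrl
import cv2,numpy as np
for n in("top","scene"):
    im=ctrl.read_camera(n); cv2.imwrite(f"pics/{n}0.png",im)
    cv2.imwrite(f"pics/{n}0b.png",cv2.resize(im,(800,600),interpolation=cv2.INTER_CUBIC))
    c=ctrl.get_calibration(n); print(n,np.round(c["intrinsics"],1).tolist(),np.round(c["R"],3).tolist(),np.round(c["t"],3).tolist())
s=ctrl.get_state(); print(s["time_s"],s["position"],s["tcp_rot"],s["finger_gap"],s["ft_force"])
E
```

```text
top [[395.2, 0.0, 255.3], [0.0, 395.2, 191.3], [0.0, 0.0, 1.0]] [[0.01, -1.0, -0.024], [-0.997, -0.008, -0.083], [0.082, 0.025, -0.996]] [0.036, 0.543, 0.852]
scene [[353.8, 0.0, 260.1], [0.0, 353.8, 196.1], [0.0, 0.0, 1.0]] [[0.749, 0.663, -0.023], [0.412, -0.492, -0.767], [-0.52, 0.565, -0.641]] [-0.438, -0.171, 1.254]
0.1 [ 0.24834708 -0.54586701  0.23038457] [ 3.13999918e+00 -1.13247131e-04 -2.71474122e+00] 0.08543180645635662 [-0.17349778 -0.04723696 -0.60251294]
```

View pics/top0b.png

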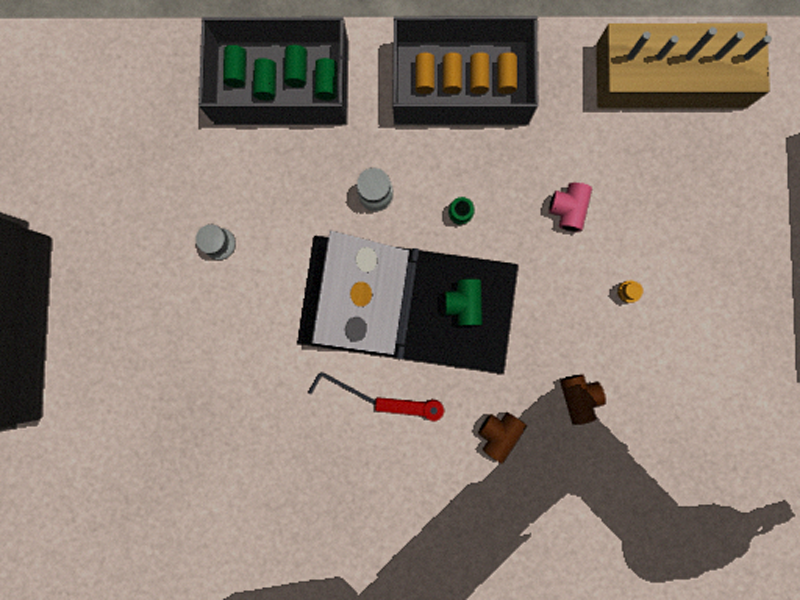

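View pics/scene0b.png

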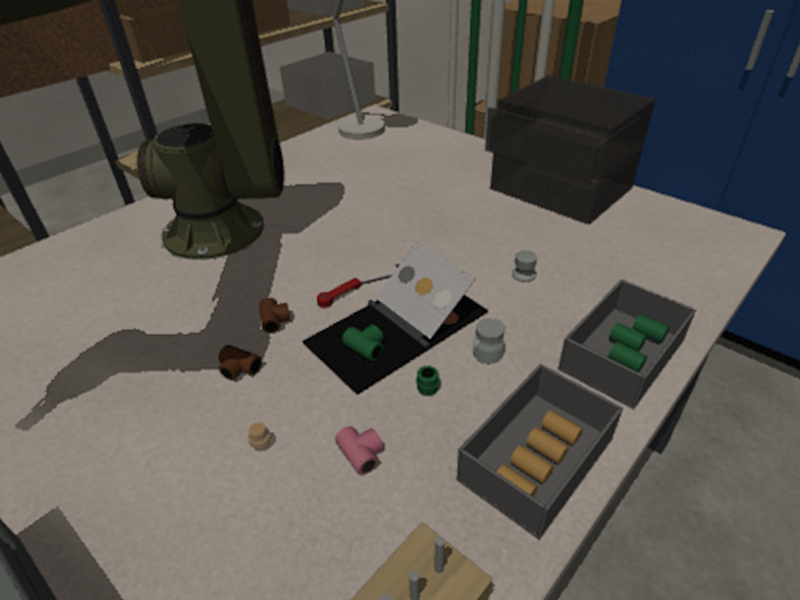

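```bash
cat > h.py <<'E'
import numpy as np, cv2
from plant import ctrl
def w(n,u,v,z,k=1.5625):
    c=ctrl.get_calibration(n);K,R,t=map(np.array,(c["intrinsics"],c["R"],c["t"]))
    d=R.T@np.linalg.solve(K,[(u+.5)/k-.5,(v+.5)/k-.5,1]);o=-R.T@t
    return o+d*(z-o[2])/d[2]
def px(n,X,k=1.5625):
    c=ctrl.get_calibration(n);p=c["intrinsics"]@(c["R"]@np.array(X)+c["t"]);return (p[:2]/p[2]+.5)*k-.5
E
python3 - <<'E'
from h import *
np.set_printoptions(precision=4,suppress=True)
for nm,u,v,z in [("RT",517,264,.008),("RB",503,373,.008),("LT",314,236,.008),("LB",299,345,.008),("spT",416,250,.017),("spB",401,358,.017),
 ("tee run top",468,280,.03),("tee run bot",470,325,.03),("tee br",447,302,.025),("coup",461,209,.036),("nip",629,292,.03),("pink",572,206,.017),("brown1",500,437,.017),("brown2",582,398,.017),("hub",434,410,.018),("jar",374,185,.06)]:
    print(nm,w("top",u,v,z))
im=cv2.imread("pics/top0.png")[140:260,180:350]
cv2.imwrite("pics/c1.png",cv2.resize(im,(800,565),interpolation=cv2.INTER_CUBIC))
E
```

```text
RT [ 0.5957 -0.1279  0.008 ]
RB [ 0.4395 -0.1072  0.008 ]
LT [0.6349 0.1665 0.008 ]
LB [0.4763 0.1848 0.008 ]
spT [0.6138 0.0178 0.017 ]
spB [0.4593 0.0378 0.017 ]
tee run top [ 0.5695 -0.0556  0.03  ]
tee run bot [ 0.5063 -0.0584  0.03  ]
tee br [ 0.5387 -0.0265  0.025 ]
coup [ 0.6694 -0.0451  0.036 ]
nip [ 0.5543 -0.2794  0.03  ]
pink [ 0.6788 -0.2054  0.017 ]
brown1 [ 0.351  -0.1014  0.017 ]
brown2 [ 0.4062 -0.2157  0.017 ]
hub [ 0.3872 -0.0092  0.018 ]
jar [0.6969 0.0764 0.06  ]
```

View pics/c1.png

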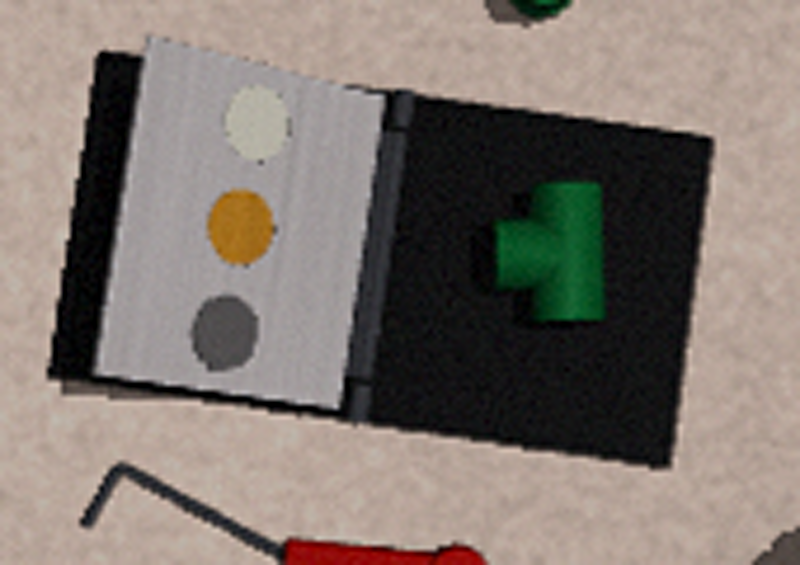

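The top view shows the binder with the bare page on the right. The tee is at about (469,302), branch towards the spine, and its world position is about (0.538, -0.057). I'll go above the gap between spine and tee, with the fingers set to straddle the branch.

move_arm:
  commands:
    - [-0.643,0.481,0,0,0,0,0.55]
    - [-0.643,0.481,0,0,0,0,0.55]
    - [-0.643,0.481,0,0,0,0,0.55]
    - [-0.643,0.481,0,0,0,0,0.55]
    - [-0.643,0.481,0,0,0,0,0.55]

```text
time_s: 0.52
position: [0.3455, -0.3679, 0.2309]
tcp_rot: [3.141, 0.0, -2.714]
ft_force: [0.6, -0.2, 0.9]
finger_gap: 0.0472
grip_force: 0.0
```

move_arm:
  commands:
    - [-0.643,0.481,0,0,0,0,0.55]
    - [-0.643,0.481,0,0,0,0,0.55]
    - [-0.643,0.481,0,0,0,0,0.55]
    - [-0.643,0.481,0,0,0,0,0.55]
    - [-0.643,0.481,0,0,0,0,0.55]

```text
time_s: 0.93
position: [0.4421, -0.1916, 0.2311]
tcp_rot: [3.141, 0.0, -2.714]
ft_force: [1.1, -1.3, 1.2]
finger_gap: 0.0469
grip_force: 0.0
```

move_arm:
  commands:
    - [-0.643,0.481,0,0,0,0,0.55]
    - [-0.643,0.481,0,0,0,0,0.55]
    - [-0.643,0.481,0,0,0,0,0.55]
    - [-0.643,0.481,0,0,0,0,0.55]
    - [-0.643,0.481,0,0,0,0,0.55]

```text
time_s: 1.35
position: [0.5386, -0.0154, 0.2308]
tcp_rot: [3.141, -0.0, -2.714]
ft_force: [-0.2, -1.6, -0.3]
finger_gap: 0.0469
grip_force: 0.0
```

move_arm:
  commands:
    - [0,0,0,0,0,-0.364,0.55]
    - [0,0,0,0,0,-0.364,0.55]
    - [0,0,0,0,0,-0.364,0.55]
    - [0,0,0,0,0,-0.364,0.55]
    - [0,0,0,0,0,-0.364,0.55]

```text
time_s: 1.77
position: [0.5379, -0.0179, 0.2307]
tcp_rot: [3.141, -0.001, -2.136]
ft_force: [-0.1, -0.7, -0.5]
finger_gap: 0.0469
grip_force: 0.0
```

move_arm:
  commands:
    - [0,0,0,0,0,-0.364,0.55]
    - [0,0,0,0,0,-0.364,0.55]
    - [0,0,0,0,0,-0.364,0.55]
    - [0,0,0,0,0,-0.364,0.55]
    - [0,0,0,0,0,-0.364,0.55]

```text
time_s: 2.18
position: [0.5378, -0.0181, 0.2308]
tcp_rot: [3.141, 0.0, -1.565]
ft_force: [0.1, 0.4, -0.2]
finger_gap: 0.0465
grip_force: 0.0
```

move_arm:
  commands:
    - [0,0,0.72,0,0,0,0.55]
    - [0,0,0.72,0,0,0,0.55]
    - [0,0,0.72,0,0,0,0.55]
    - [0,0,0.72,0,0,0,0.55]
    - [0,0,0.72,0,0,0,0.55]

```text
time_s: 2.6
position: [0.5337, -0.0185, 0.0434]
tcp_rot: [3.131, -0.0, -1.572]
ft_force: [-0.5, -0.0, -0.9]
finger_gap: 0.047
grip_force: 0.0
```

move_arm:
  commands:
    - [0,0,0.03,0,0,0,0.55]
    - [0,0,0.06,0,0,0,0.55]
    - [0,0,0.09,0,0,0,0.55]
    - [0,0,0.12,0,0,0,0.55]
    - [0,0,0.15,0,0,0,0.55]

```text
time_s: 3.02
position: [0.5389, -0.0179, 0.0145]
tcp_rot: [-3.139, 0.001, -1.571]
ft_force: [-0.3, 0.6, -0.4]
finger_gap: 0.047
grip_force: 0.0
```

Run:
```python
from h import *
a=ctrl.read_camera("scene");b=ctrl.read_camera("top")
print(ctrl.get_state()["position"],ctrl.get_state()["ft_force"])
a=cv2.resize(a[130:280,160:330],(510,450),interpolation=cv2.INTER_CUBIC);b=cv2.resize(b[140:260,180:276+20],(290,300))
o=np.zeros((450,800,3),np.uint8);o[:,:510]=a;o[:300,510:]=b;cv2.imwrite("pics/d1.png",o)
```

```text
[ 0.53753552 -0.01810715  0.01284562] [-0.08100524  0.73657304  0.10577497]
```

View pics/d1.png

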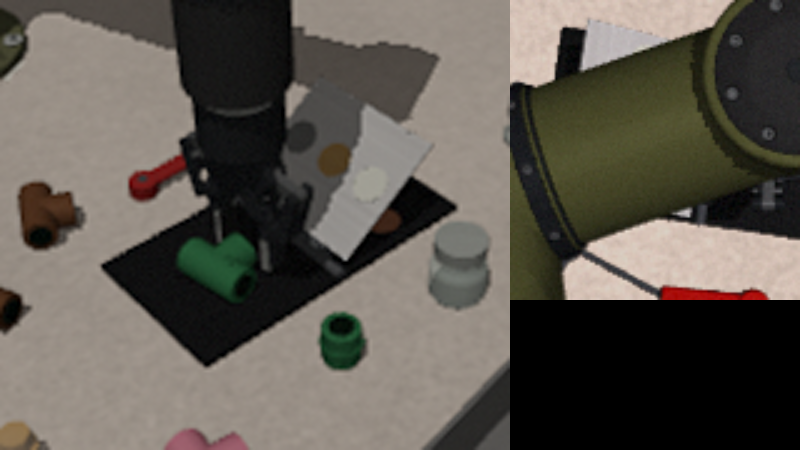

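The scene view shows the fingers on both sides of the branch (pixels ~215–265, 240), with the tee untouched. Pushing it slowly towards -y.

move_arm:
  commands:
    - [0.03,0,0,0,0,0,0.55]
    - [0.06,0,0,0,0,0,0.55]
    - [0.09,0,0,0,0,0,0.55]
    - [0.12,0,0,0,0,0,0.55]
    - [0.15,0,0,0,0,0,0.55]

```text
time_s: 3.53
position: [0.5383, -0.0565, 0.0143]
tcp_rot: [-3.141, 0.0, -1.572]
ft_force: [-0.4, 0.7, 0.1]
finger_gap: 0.0472
grip_force: 0.3
```

move_arm:
  commands:
    - [0.03,0,0,0,0,0,0.55]
    - [0.06,0,0,0,0,0,0.55]
    - [0.09,0,0,0,0,0,0.55]
    - [0.12,0,0,0,0,0,0.55]
    - [0.15,0,0,0,0,0,0.55]

```text
time_s: 3.95
position: [0.538, -0.0939, 0.0138]
tcp_rot: [3.141, 0.0, -1.571]
ft_force: [0.5, 0.6, -0.0]
finger_gap: 0.047
grip_force: 0.4
```

move_arm:
  commands:
    - [0.03,0,0,0,0,0,0.55]
    - [0.06,0,0,0,0,0,0.55]
    - [0.09,0,0,0,0,0,0.55]
    - [0.12,0,0,0,0,0,0.55]
    - [0.15,0,0,0,0,0,0.55]

```text
time_s: 4.37
position: [0.5381, -0.1313, 0.0139]
tcp_rot: [-3.141, 0.0, -1.571]
ft_force: [-0.1, 0.6, 0.8]
finger_gap: 0.047
grip_force: 0.6
```

move_arm:
  commands:
    - [0.025,0,0,0,0,0,0.55]
    - [0.05,0,0,0,0,0,0.55]
    - [0.07,0,0,0,0,0,0.55]
    - [0.09,0,0,0,0,0,0.55]
    - [0.11,0,0,0,0,0,0.55]

```text
time_s: 4.78
position: [0.5378, -0.1586, 0.0136]
tcp_rot: [3.141, 0.0, -1.571]
ft_force: [0.0, 1.3, 0.1]
finger_gap: 0.0465
grip_force: 0.0
```

Run:
```python
from h import *
a=ctrl.read_camera("scene");b=ctrl.read_camera("top")
print(ctrl.get_state()["position"],ctrl.get_state()["ft_force"])
a=cv2.resize(a[150:300,130:300],(510,450),interpolation=cv2.INTER_CUBIC);b=cv2.resize(b[140:260,280:376+20],(290,300))
o=np.zeros((450,800,3),np.uint8);o[:,:510]=a;o[:300,510:]=b;cv2.imwrite("pics/d2.png",o)
```

```text
[ 0.53780272 -0.15876606  0.01360477] [ 0.18361686  0.78613661 -0.58067946]
```

View pics/d2.png

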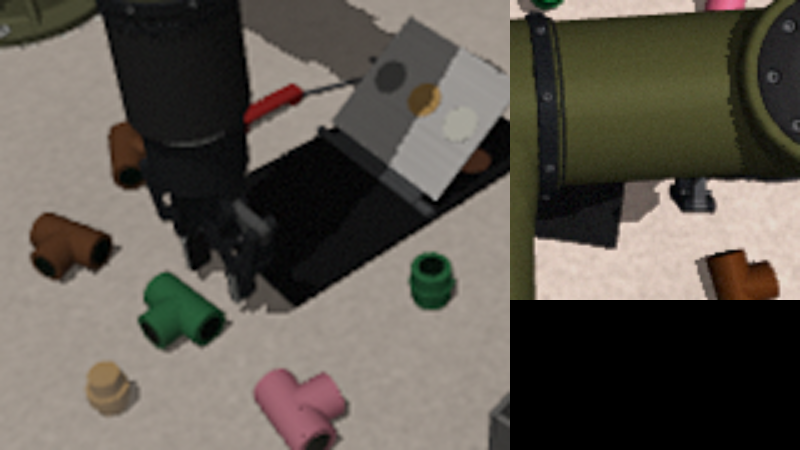

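The tee lies on the shelf at about (180,310) in the left crop, clear of the black plate. It rolled a little ahead of the fingers. Next I'll measure the leaf angle, then retract upward.

```bash
cat >> h.py <<'E'
C=np.array([.5366,.0285,0]);Y=-.129
M=cv2.Rodrigues(np.array([0,0,Y]))[0]
L=lambda *p:C+M@np.array(p)
E
python3 - <<'E'
from h import *
from scipy.optimize import minimize_scalar
obs=[(.075,(180+148/4.706,140+36/4.706)),(-.075,(180+97/4.706,140+375/4.706))]
f=lambda a:sum(np.sum((px("top",L(x,.14*np.cos(a),.012+.14*np.sin(a)),1)-o)**2) for x,o in obs)
for b in [(.4,.65),(.65,.9)]:
  r=minimize_scalar(f,bounds=b,method="bounded");print(r.x,r.fun)
for a in (.45,.6,.7,.85): print(a,px("scene",L(.075,.14*np.cos(a),.012+.14*np.sin(a))),px("scene",L(-.075,.14*np.cos(a),.012+.14*np.sin(a))))
print(w("top",213,240,.049),[L(0,y,0) for y in(.17,.15,.1)])
E
```

```text
0.6409648720571215 0.29543875068211295
0.6500065892645496 0.4738094189772132
0.45 [478.55862523 284.19674284] [420.67503833 248.87318984]
0.6 [474.96479724 278.3274345 ] [416.44587156 242.9296226 ]
0.7 [471.86726514 275.10548748] [412.96773988 239.59368822]
0.85 [466.19592714 271.44196992] [406.80688815 235.65643283]
[0.62090659 0.30105936 0.049     ] [array([0.55846923, 0.19708748, 0.        ]), array([0.55589638, 0.17725365, 0.        ]), array([0.54946425, 0.1276691 , 0.        ])]
```

move_arm:
  commands:
    - [0,0,-0.1,0,0,0,0.55]
    - [0,0,-0.25,0,0,0,0.3]
    - [0,0,-0.5,0,0,0,0]
    - [0,0,-0.7,0,0,0,0]
    - [0,0,-0.8,0,0,0,0]

```text
time_s: 5.3
position: [0.5375, -0.158, 0.2033]
tcp_rot: [-3.142, -0.0, -1.571]
ft_force: [1.3, 0.0, 0.5]
finger_gap: 0.0006
grip_force: 0.0
```

move_arm:
  commands:
    - [-0.71,-0.042,0,0,0,0,0]
    - [-0.71,-0.042,0,0,0,0,0]
    - [-0.71,-0.042,0,0,0,0,0]
    - [-0.71,-0.042,0,0,0,0,0]
    - [-0.71,-0.042,0,0,0,0,0]

```text
time_s: 5.72
position: [0.5484, 0.024, 0.201]
tcp_rot: [3.141, 0.001, -1.567]
ft_force: [0.3, -0.5, -0.3]
finger_gap: -0.0
grip_force: 0.0
```

move_arm:
  commands:
    - [-0.71,-0.042,0,0,0,0.082,0]
    - [-0.71,-0.042,0,0,0,0.082,0]
    - [-0.71,-0.042,0,0,0,0.082,0]
    - [-0.71,-0.042,0,0,0,0.082,0]
    - [-0.71,-0.042,0,0,0,0.082,0]

```text
time_s: 6.13
position: [0.5585, 0.2014, 0.2004]
tcp_rot: [3.141, 0.0, -1.697]
ft_force: [-0.5, -1.3, -0.7]
finger_gap: 0.0002
grip_force: 0.0
```

move_arm:
  commands:
    - [0,0,0.16,0,0,0,0]
    - [0,0,0.32,0,0,0,0]
    - [0,0,0.48,0,0,0,0]
    - [0,0,0.58,0,0,0,0]
    - [0,0,0.64,0,0,0,0]

```text
time_s: 6.55
position: [0.5569, 0.1958, 0.0366]
tcp_rot: [3.136, -0.003, -1.7]
ft_force: [0.7, 0.2, 0.1]
finger_gap: 0.0001
grip_force: 0.0
```

Run:
```python
from h import *
a=ctrl.read_camera("scene");b=ctrl.read_camera("top")
s=ctrl.get_state();print(s["position"],s["tcp_rot"],s["ft_force"],"local",M.T@(s["position"]-C))
a=cv2.resize(a[120:270,200:350],(450,450),interpolation=cv2.INTER_CUBIC);b=cv2.resize(b[140:260,280:420],(350,300))
o=np.zeros((450,800,3),np.uint8);o[:,:450]=a;o[:300,450:]=b;cv2.imwrite("pics/d3.png",o)
```

```text
[0.55710469 0.19563493 0.03746949] [ 3.13625027 -0.00401426 -1.70033596] [-0.04646145 -0.66376437 -0.84768403] local [-0.00116634  0.16838398  0.03746949]
```

View pics/d3.png

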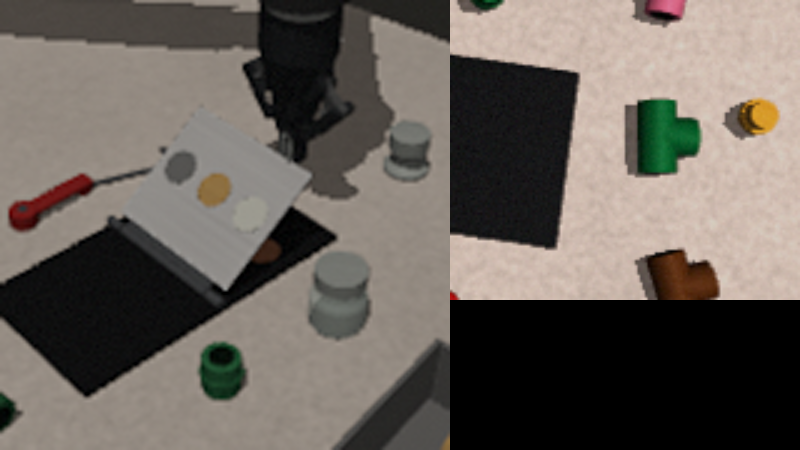

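The right crop shows the tee lying flat on the shelf around (668,137), well clear of the binder and the nipple. The left crop shows the fingertips beyond the leaf's free edge. Now I'll push the leaf up along an arc.

move_arm:
  commands:
    - [0.036,0,-0.018,0,0,0,0]
    - [0.072,0,-0.036,0,0,0,0]
    - [0.108,0,-0.054,0,0,0,0]
    - [0.144,0,-0.072,0,0,0,0]
    - [0.18,0,-0.09,0,0,0,0]

```text
time_s: 7.07
position: [0.5538, 0.1514, 0.0658]
tcp_rot: [-3.14, 0.002, -1.7]
ft_force: [0.1, 2.0, 0.7]
finger_gap: -0.0001
grip_force: 2.5
```

move_arm:
  commands:
    - [0.014,0,-0.018,0,0,0,0]
    - [0.029,0,-0.035,0,0,0,0]
    - [0.043,0,-0.053,0,0,0,0]
    - [0.058,0,-0.07,0,0,0,0]
    - [0.072,0,-0.088,0,0,0,0]

```text
time_s: 7.48
position: [0.5511, 0.1342, 0.0863]
tcp_rot: [-3.141, 0.0, -1.7]
ft_force: [1.3, 1.4, 0.7]
finger_gap: -0.0003
grip_force: 0.7
```

move_arm:
  commands:
    - [0.016,0,-0.015,0,0,0,0]
    - [0.032,0,-0.03,0,0,0,0]
    - [0.048,0,-0.046,0,0,0,0]
    - [0.064,0,-0.061,0,0,0,0]
    - [0.08,0,-0.076,0,0,0,0]

```text
time_s: 7.9
position: [0.5479, 0.1139, 0.1045]
tcp_rot: [3.14, -0.001, -1.7]
ft_force: [-0.1, 1.5, -0.3]
finger_gap: -0.0
grip_force: 0.5
```

move_arm:
  commands:
    - [0.02,0,-0.01,0,0,0,0]
    - [0.04,0,-0.02,0,0,0,0]
    - [0.06,0,-0.031,0,0,0,0]
    - [0.08,0,-0.042,0,0,0,0]
    - [0.1,0,-0.052,0,0,0,0]

```text
time_s: 8.32
position: [0.545, 0.0891, 0.1178]
tcp_rot: [3.141, -0.0, -1.7]
ft_force: [0.9, 1.5, -0.9]
finger_gap: -0.0003
grip_force: 0.5
```

Run:
```python
from h import *
a=ctrl.read_camera("scene");b=ctrl.read_camera("top")
s=ctrl.get_state();print(s["position"],s["tcp_rot"],s["ft_force"],"local",M.T@(s["position"]-C))
a=cv2.resize(a[100:270,180:350],(510,510),interpolation=cv2.INTER_CUBIC)
cv2.imwrite("pics/d4.png",a)
```

```text
[0.54536136 0.08883191 0.1183627 ] [-3.14092734e+00 -1.41644315e-04 -1.70085298e+00] [ 0.61894801 -0.37028539  0.11244076] local [0.00092731 0.0609577  0.1183627 ]
```

View pics/d4.png

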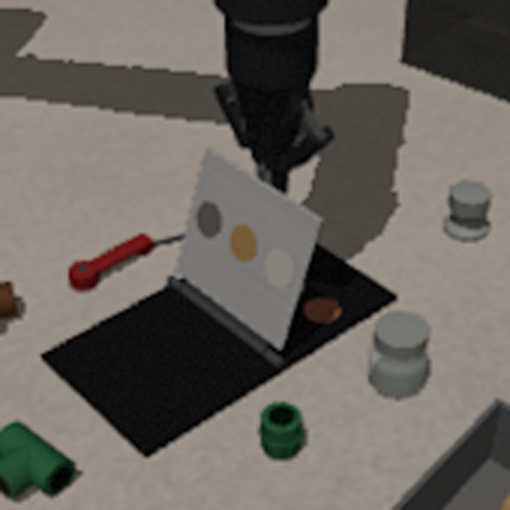

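The leaf is about 1.15 rad up and following the fingertips, and nothing else has moved. I'll carry on past upright.

move_arm:
  commands:
    - [0.02,0,-0.004,0,0,0,0]
    - [0.04,0,-0.008,0,0,0,0]
    - [0.06,0,-0.012,0,0,0,0]
    - [0.08,0,-0.016,0,0,0,0]
    - [0.1,0,-0.02,0,0,0,0]

```text
time_s: 8.83
position: [0.542, 0.0645, 0.123]
tcp_rot: [-3.141, 0.0, -1.7]
ft_force: [-0.2, 1.1, 0.8]
finger_gap: -0.0002
grip_force: 0.6
```

move_arm:
  commands:
    - [0.02,0,-0.002,0,0,0,0]
    - [0.04,0,-0.005,0,0,0,0]
    - [0.06,0,-0.007,0,0,0,0]
    - [0.08,0,-0.01,0,0,0,0]
    - [0.1,0,-0.012,0,0,0,0]

```text
time_s: 9.25
position: [0.5385, 0.0396, 0.1254]
tcp_rot: [3.141, -0.0, -1.7]
ft_force: [0.4, 1.3, -1.1]
finger_gap: -0.0
grip_force: 0.6
```

move_arm:
  commands:
    - [0.022,0,0,0,0,0,0]
    - [0.044,0,0,0,0,0,0]
    - [0.065,0,0,0,0,0,0]
    - [0.087,0,0,0,0,0,0]
    - [0.108,0,0,0,0,0,0]

```text
time_s: 9.67
position: [0.5352, 0.0128, 0.1257]
tcp_rot: [3.141, -0.0, -1.7]
ft_force: [0.6, 0.9, -0.2]
finger_gap: 0.0
grip_force: 0.5
```

move_arm:
  commands:
    - [0.018,0,0.006,0,0,0,0]
    - [0.035,0,0.013,0,0,0,0]
    - [0.053,0,0.019,0,0,0,0]
    - [0.07,0,0.026,0,0,0,0]
    - [0.088,0,0.032,0,0,0,0]

```text
time_s: 10.08
position: [0.5324, -0.0088, 0.1176]
tcp_rot: [-3.142, 0.0, -1.7]
ft_force: [0.9, 0.3, -0.2]
finger_gap: 0.0001
grip_force: 0.4
```

Run:
```python
from h import *
a=ctrl.read_camera("scene")
s=ctrl.get_state();print(s["position"],s["tcp_rot"],s["ft_force"],"local",M.T@(s["position"]-C))
a=cv2.resize(a[100:270,160:330],(510,510),interpolation=cv2.INTER_CUBIC)
cv2.imwrite("pics/d5.png",a)
```

```text
[ 0.53214209 -0.0093959   0.11723532] [ 3.14097577e+00 -2.25987351e-04 -1.70053395e+00] [-0.05146171 -0.1834172  -0.17485087] local [ 0.00045416 -0.03815451  0.11723532]
```

View pics/d5.png

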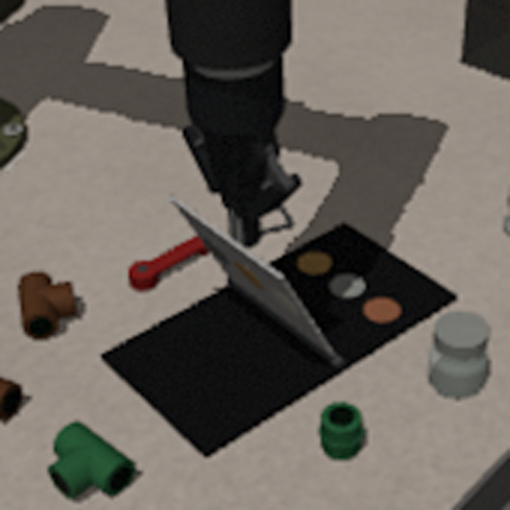

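The leaf is past upright at about 2.0 rad and still resting on the fingertips. I'll lower it onto the bare page.

move_arm:
  commands:
    - [0.016,0,0.011,0,0,0,0]
    - [0.032,0,0.022,0,0,0,0]
    - [0.048,0,0.034,0,0,0,0]
    - [0.064,0,0.045,0,0,0,0]
    - [0.08,0,0.056,0,0,0,0]

```text
time_s: 10.55
position: [0.5297, -0.0287, 0.1034]
tcp_rot: [3.141, -0.0, -1.7]
ft_force: [-0.5, 1.0, 0.7]
finger_gap: 0.0001
grip_force: 0.4
```

move_arm:
  commands:
    - [0.013,0,0.014,0,0,0,0]
    - [0.026,0,0.029,0,0,0,0]
    - [0.038,0,0.043,0,0,0,0]
    - [0.051,0,0.058,0,0,0,0]
    - [0.064,0,0.072,0,0,0,0]

```text
time_s: 10.97
position: [0.5277, -0.0444, 0.0853]
tcp_rot: [3.141, -0.0, -1.7]
ft_force: [-1.2, 0.1, 1.4]
finger_gap: 0.0002
grip_force: 0.3
```

move_arm:
  commands:
    - [0.01,0,0.019,0,0,0,0]
    - [0.02,0,0.038,0,0,0,0]
    - [0.029,0,0.058,0,0,0,0]
    - [0.038,0,0.077,0,0,0,0]
    - [0.048,0,0.096,0,0,0,0]

```text
time_s: 11.38
position: [0.5262, -0.0562, 0.0612]
tcp_rot: [3.141, -0.0, -1.7]
ft_force: [-0.5, 0.6, 0.3]
finger_gap: 0.0002
grip_force: 0.3
```

move_arm:
  commands:
    - [0.005,0,0.019,0,0,0,0]
    - [0.01,0,0.038,0,0,0,0]
    - [0.014,0,0.058,0,0,0,0]
    - [0.019,0,0.077,0,0,0,0]
    - [0.024,0,0.096,0,0,0,0]

```text
time_s: 11.8
position: [0.5255, -0.062, 0.0373]
tcp_rot: [3.141, 0.0, -1.7]
ft_force: [-0.2, 0.7, 1.1]
finger_gap: 0.0001
grip_force: 0.3
```

move_arm:
  commands:
    - [0.002,0,0.016,0,0,0,0]
    - [0.004,0,0.032,0,0,0,0]
    - [0.006,0,0.048,0,0,0,0]
    - [0.008,0,0.064,0,0,0,0]
    - [0.01,0,0.08,0,0,0,0]

```text
time_s: 12.22
position: [0.5251, -0.0644, 0.0173]
tcp_rot: [3.141, 0.0, -1.7]
ft_force: [0.8, 0.0, 0.7]
finger_gap: 0.0003
grip_force: 0.3
```

Now I'll press down gently and watch the force.

move_arm:
  commands:
    - [0,0,0.004,0,0,0,0]
    - [0,0,0.008,0,0,0,0]
    - [0,0,0.012,0,0,0,0]
    - [0,0,0.014,0,0,0,0]
    - [0,0,0.016,0,0,0,0]

```text
time_s: 12.63
position: [0.5252, -0.0644, 0.0141]
tcp_rot: [-3.141, -0.0, -1.7]
ft_force: [-1.6, 0.8, 4.1]
finger_gap: -0.0003
grip_force: 2.2
```

move_arm:
  commands:
    - [0,0,0.002,0,0,0,0]
    - [0,0,0.004,0,0,0,0]
    - [0,0,0.006,0,0,0,0]
    - [0,0,0.008,0,0,0,0]
    - [0,0,0.008,0,0,0,0]

```text
time_s: 13.05
position: [0.5254, -0.0645, 0.014]
tcp_rot: [-3.141, -0.0, -1.7]
ft_force: [-7.0, 2.7, 12.1]
finger_gap: -0.0001
grip_force: 6.5
```

It stopped solid at z = 14 mm, which is the top of the leaf when flat, with 12 N on it. Lifting off and checking.

move_arm:
  commands:
    - [0,0,-0.05,0,0,0,0]
    - [0,0,-0.15,0,0,0,0]
    - [0,0,-0.3,0,0,0,0]
    - [0,0,-0.45,0,0,0,0]
    - [0,0,-0.6,0,0,0,0]

```text
time_s: 13.47
position: [0.5249, -0.0645, 0.1639]
tcp_rot: [-3.141, 0.0, -1.7]
ft_force: [1.1, 0.5, 0.5]
finger_gap: -0.0
grip_force: 0.0
```

move_arm:
  commands:
    - [-0.6,0,-0.2,0,0,0,0]
    - [-0.6,0,-0.2,0,0,0,0]
    - [-0.6,0,-0.2,0,0,0,0]
    - [-0.6,0,-0.2,0,0,0,0]
    - [-0.6,0,-0.2,0,0,0,0]

```text
time_s: 13.88
position: [0.5456, 0.0889, 0.2143]
tcp_rot: [-3.138, 0.003, -1.696]
ft_force: [-0.2, -0.9, 0.2]
finger_gap: 0.0
grip_force: 0.0
```

move_arm:
  commands:
    - [-0.4,0,0,0,0,0,0]
    - [-0.4,0,0,0,0,0,0]
    - [-0.4,0,0,0,0,0,0]
    - [-0.4,0,0,0,0,0,0]
    - [-0.4,0,0,0,0,0,0]

```text
time_s: 14.3
position: [0.5573, 0.1841, 0.2116]
tcp_rot: [3.141, -0.001, -1.699]
ft_force: [-0.9, 0.3, -0.1]
finger_gap: 0.0003
grip_force: 0.0
```

Run:
```python
from h import *
a=ctrl.read_camera("scene");b=ctrl.read_camera("top")
a=cv2.resize(a[130:300,130:263],(400,510));b=cv2.resize(b[110:280,250:383],(400,510))
cv2.imwrite("pics/d6.png",np.hstack([a,b]))
s=ctrl.get_state();print(s["time_s"],s["position"],s["ft_force"])
```

```text
14.4 [0.55745376 0.18281539 0.21205245] [ 0.47829114 -1.19181284  0.07335082]
```

View pics/d6.png

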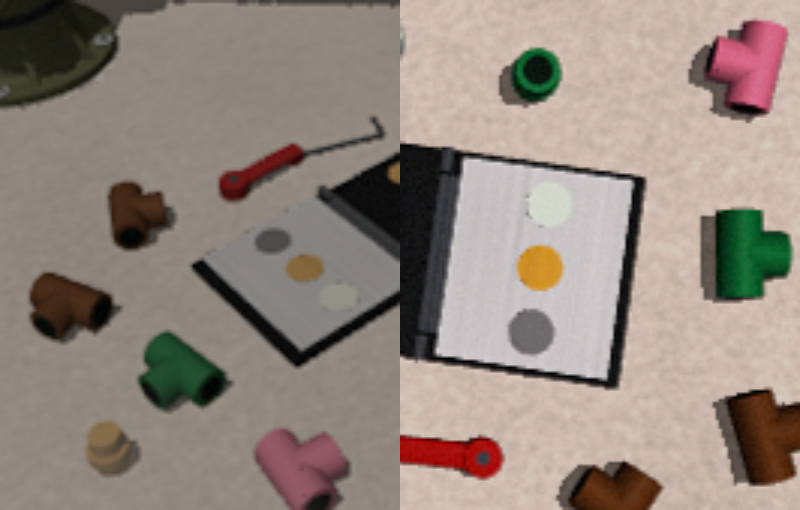

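The leaf lies flat on the bare page (right crop 435–640, 155–385). The tee is on the shelf, clear of the binder at about (750,253), and the other things I can see are where they were.

```bash
python3 -c "
from plant import ctrl
print(ctrl.close_job())"
```

```text
the job is handed in; nothing more can be done
None
```

The tee was pushed off the page and lies on the shelf clear of the binder, the leaf was turned over slowly and pressed flat on the bare page, and the job was handed in at about 14 s; no bystander was seen to move.

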